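Slide the box stencil out over the end of the riser

ROBOT

A 6-joint arm with a two-finger parallel gripper is mounted at the origin on the work surface. World frame = base frame: x ahead of the robot, y to its left, z up, the work surface at z = 0. Lengths are in m, angles in rad, forces in N, time in s.
With the tool pointing down it reaches from about 0.275 to 0.75 m from the base axis. Payload 10.2 kg.
Tool frame: the origin (TCP) lies midway between the tips of the shut fingers; the grasp point (between the pads) lies 19 mm behind it; z points along the fingers, y is the direction in which the jaws open and shut (so a half turn about z gives the same grasp; the last joint's range is limited). The gripper opens to 85 mm and grips with 20 to 120 N. Pads are 22 mm wide; open, the fingers measure 114 mm over their backs; the gripper's body (76 mm by 85 mm) begins 54 mm behind the grasp point. The pads swing forward as they close: fully open they stand 13 mm farther back than shut.
Start: joints at [0.991, 0.313, 1.498, -0, 1.331, -0.223], TCP at [0.183, 0.492, 0.2] pointing down, gripper open.
Joint ranges: [-2.94, 2.94], [-0.97, 2.17], [0.19, 2.56], [-1.23, 4.37], [0.02, 3.11], [-2.88, 2.88]. Speed limits (rad/s): [2.39, 2.39, 3.01, 3.14, 3.14, 3.14].

INTERFACE

Orientations are given as [roll, pitch, yaw] about the fixed x, y, z axes, in that order (R = Rz(yaw) Ry(pitch) Rx(roll)).
In Python, from station import env gives the robot as it stands.
- The arm moves only by the shell command python3 -m handwheel 'ROWS' [FORCE]. ROWS is JSON, a list of rows, each a list of 5 numbers: the shift along the tool's x, y, z in m, then the turn about the tool's z in rad, then the gripper's target within -1 to 1 (shut at 1, half-way at 0, fully open at -1). In form: [[tx, ty, tz, roll, fingers], ...]. A call has 1 to 12 rows; each row shifts and turns the pose as measured when the row begins, along the tool's axes as they then stand; what a row does not reach is not made up. A row lasts 1/10 s, in which the tool goes at most 50 mm and 8.59 degrees, less where a joint would pass 70% of its speed; a pose out of reach is approached as far as the arm can. A call with a gripper value outside its range is refused whole. The fingers move at their own pace and stop on an object; FORCE is the grip in N (left out, the last holds). Time passes only in rows, so rows that do not move let the fingers close. It gives the time, the measured TCP pose, the force and the opening at its end, in the units of the state.
- env.observe(): the state, without advancing time (a new reading comes with each control period).
- env.capture(name): name is "scene" or "top"; returns a dict with "frame" (400x640x3 uint8, red, green, blue), "K" (3x3 intrinsics, pixels), "distortion" ([k1, k2, p1, p2, k3] as OpenCV has them; the pictures are not rectified), "R" (3x3) and "t" (3): a world point X has camera coordinates R X + t. Camera axes: x right, y down, z forward; pixel columns grow to the right and rows downward; lengths in m; the calibration is good to about 2 mm. A picture is of the moment at which its call begins. There is no depth.
- env.sign_off(): hands the job in, once; it reports no verdict.
Trained networks look in the newest picture that a camera, given by its name, has taken for a name from the list of things; names that differ only in an ending like _2 or _b are one class to them, and where a whole thing is asked for, a point or a joint stands for the part that bears it (a point fixed in the world has none). Each returns a list of dicts, best first, with "conf" (0 to 1); they miss things now and then, are a little off and sometimes report something else, mostly with a low value. They report only what shows in the picture. A call takes as long as a camera call. They do not tell look-alikes from the thing itself.
- env.masks_of(camera, query): "region" (400x640 bool, what is visible of it) and "position" ([row, column] as shares, 0 to 1, of the picture: columns of its width, rows of its height, amid what is visible of it).
- env.mark_of(camera, query): "position" ([row, column] as shares, 0 to 1, of the picture: columns of its width, rows of its height: a listed point, or the origin of a listed thing).
The state is a dict: "t": time; "joints": joint angles; "joint_vel": joint speeds; "effort": joint torques, N m; "tcp_pos": TCP position; "ee_rot": TCP orientation; "contact_force": force on the tool from outside, world axes, zero at the start; "ft_torque": the same for the moment, N m; "finger_gap": finger opening in m.
Only numpy, scipy, OpenCV 4.12 (cv2) and the standard library are available. Lean on these libraries where they do the work, as an engineer would, in place of code of your own. Each camera call takes 0.05 s, during which the arm holds its last target.

TASK

Push the flat stencil plate along the riser shelf until about a third of its length sticks out past the end that faces the tall white carton, so the packer can get a thumb under its edge. Keep it lying flat on the shelf, straight along it and not sticking out over the long front side; only push it with the fingers, never pick it up, and do not let it fall. Leave the carton, the bin, the bottle, the jar and the tape roll where they stand, and end with the robot clear of everything.

Things in the scene. Friction and masses are not known exactly. Their poses are not given: they have to be found in the camera images.
- stencil: The stencil: a flat aluminium plate with three slots through it, 130 mm long (its y axis), 95 mm wide (x axis), 6 mm thick, 0.15 to 0.31 kg, loose. It lies flat on the riser shelf, long side roughly along the shelf. Origin at the centre of its underside; z up. The slots are 46 x 13 mm, long side along x, at y = -36, 0 and +36 mm.
- ledge: The riser shelf: a dark wooden board on two panel legs, fixed to the table, 320 mm long (its y axis, ends at y = +-160 mm) and 150 mm deep (x axis, from -75 mm at the front, nearest the robot, to +75 mm). Its flat top is 80 mm above the table; an aluminium fence 8 mm thick and 12 mm high stands on its back edge (x = +67 to +75 mm) over the whole length. The front and both ends are open, with no lip. Origin at the centre of its foot, on the table surface; z up.
- carton: Tall white closed shipping carton, 170 mm (x) by 130 mm (y) by 130 mm high, 3 kg, standing on the table about 12 cm beyond one end of the riser shelf; which end varies. The stencil must stick out past this end. Origin at the centre of its underside.
- bin: Shallow open grey bin of black bottle caps, 170 mm (x) by 130 mm (y) by 50 mm high, standing beyond the other end of the riser shelf. To be left alone. Origin at the centre of its underside.
- bottle: Green glass bottle, 52 mm across, 190 mm high, standing on the table behind the shelf (far side from the robot). To be left alone. Origin at the centre of its underside.
- jar: Low amber jar, 60 mm across, 65 mm high, standing on the table in front of the shelf. To be left alone. Origin at the centre of its underside.
- tape: Roll of packing tape lying flat, 90 mm across, 48 mm high, on the table behind the shelf. To be left alone. Origin at the centre of its underside.
There are look-alikes about, which are no part of the job. Leave any brown look-alike of the stencil alone.

How it is judged:
By the outcome, as a careful person would: the job done as asked, in the order asked, and still so for the second after the job is handed in, with the robot touching nothing.
It also fails if it takes over 45 s, if anything falls off the work surface, if the arm or the gripper's body presses on something with over 40 N, if the wrist force passes 120 N, or if a joint passes its speed limit or range.

## Working session

There is one attempt and no reset: what is moved stays moved. The work goes in short steps, Python scripts to look and compute and a shell command to move; the robot and the scene stay as the last step left them, time stands still between calls to the robot, and variables do not carry over. Pictures are saved under pics/ and viewed, and the job is handed in when it is done.

```bash
ls; mkdir -p pics
cat > h.py <<'E'
import numpy as np, cv2
from station import env
def snap(cam,fn=None):
    c=env.capture(cam)
    if fn: cv2.imwrite('pics/'+fn,cv2.cvtColor(c['frame'],cv2.COLOR_RGB2BGR))
    return c
def back(c,uv,z):
    uv=np.array(uv,float).reshape(-1,1,2)
    n=cv2.undistortPoints(uv,np.array(c['K']),np.array(c['distortion'])).reshape(-1,2)
    R=np.array(c['R']);t=np.array(c['t']);C=-R.T@t
    d=np.c_[n,np.ones(len(n))]@R
    s=(z-C[2])/d[:,2]
    return C+s[:,None]*d
def proj(c,X):
    r,_=cv2.Rodrigues(np.array(c['R']))
    return cv2.projectPoints(np.array(X,float).reshape(-1,1,3),r,np.array(c['t'],float),np.array(c['K']),np.array(c['distortion']))[0].reshape(-1,2)
E
python3 - <<'E'
from h import *
for cam in ['top','scene']:
    c=snap(cam,cam+'0.png')
    print(cam,-np.array(c['R']).T@c['t'])
    for q in ['stencil','ledge','carton','bin','bottle','jar','tape']:
        for d in env.masks_of(cam,q)[:3]:
            m=d['region']; ys,xs=np.where(m)
            print(q,round(d['conf'],2),np.round(np.array(d['position'])*[400,640]),m.sum(),xs.min(),xs.max(),ys.min(),ys.max())
print(env.observe())
E
```

```text
pics
top [0.44692903 0.00656039 1.10355844]
stencil 0.91 [120. 276.] 1128 255 299 100 132
stencil 0.89 [289. 308.] 1270 279 327 269 308
stencil 0.85 [202. 327.] 1526 298 351 179 223
ledge 0.62 [200. 351.] 4964 275 400 163 239
carton 0.84 [216. 469.] 4330 435 500 181 251
bin 0.83 [182. 214.] 2925 189 244 148 213
bottle 0.91 [130. 324.] 506 316 334 115 148
jar 0.69 [258. 350.] 374 339 360 246 267
tape 0.59 [134. 368.] 551 354 386 126 160
scene [1.36181748 0.59770483 0.84270246]
stencil 0.84 [191. 315.] 1054 287 340 173 207
stencil 0.83 [179. 374.] 758 351 397 165 190
stencil 0.66 [298. 302.] 1757 265 332 272 320
ledge 0.83 [202. 302.] 3655 246 363 154 241
carton 0.66 [149. 222.] 3406 186 256 113 180
bin 0.65 [265. 405.] 3840 361 445 230 305
bottle 0.58 [228. 268.] 1128 257 280 192 258
jar 0.72 [167. 325.] 347 313 332 157 179
tape 0.56 [226. 239.] 940 221 254 206 240
{'t': 0.8, 'joints': array([ 9.90656862e-01,  3.12881948e-01,  1.49773739e+00,  2.68171114e-05,
        1.33097322e+00, -2.23415732e-01]), 'joint_vel': array([-4.17152879e-04,  9.17160973e-04, -1.40924997e-03,  6.38309333e-04,
       -9.45345166e-05, -2.15257824e-04]), 'effort': array([-3.58509360e-04, -4.12131429e+01, -2.59890121e+01, -1.90788855e-04,
        4.44327279e-04, -4.61144040e-06]), 'tcp_pos': array([0.18334489, 0.49194425, 0.19968933]), 'ee_rot': array([ 3.14158679e+00, -2.53814807e-05,  2.78486255e+00]), 'contact_force': array([-0.33113613, -0.03091338,  0.39748971]), 'ft_torque': array([ 0.05382326, -0.04300442, -0.0282584 ]), 'finger_gap': 0.0852221732180049}
```

Run:
```python
import cv2
a=cv2.imread('pics/top0.png')
cv2.imwrite('pics/top0c.png',cv2.resize(a[80:320,170:510],None,fx=2.35,fy=2.35,interpolation=cv2.INTER_CUBIC))
```

```text
(no output)
```

View pics/top0c.png

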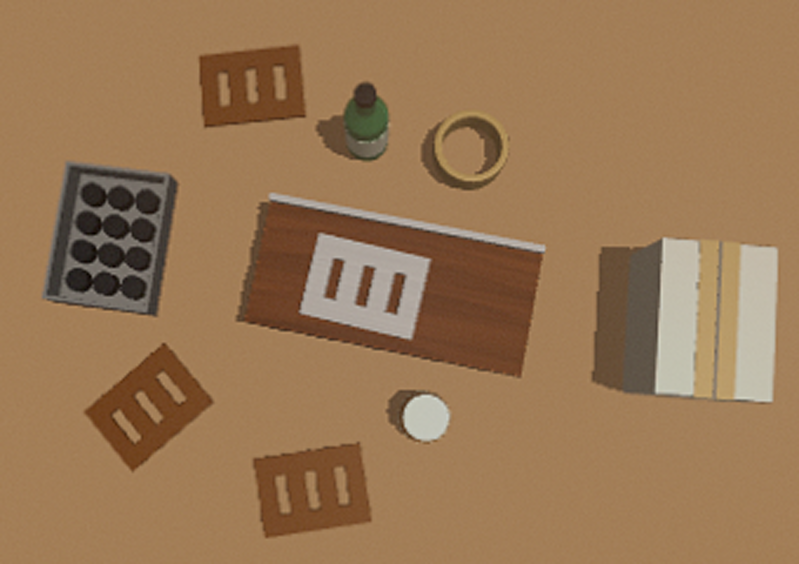

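View pics/scene0.png

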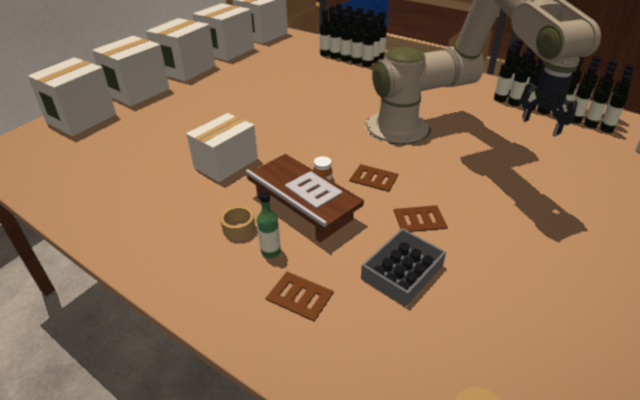

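The stencil is the silver plate on the shelf at top (row 202, col 327). The plates at (120,276), (289,308) and around (253,232) are brown look-alikes lying on the table. The carton stands at the shelf's right end in the picture, which is −y. Next I measure precisely.

```bash
cat >> h.py <<'E'
def plate(c,z=0.086,cam='top'):
    """silver plate pose from colour near the shelf, top view"""
    f=c['frame'].astype(int); 
    m=((f.min(2)>120)&(f.max(2)-f.min(2)<40)).astype(np.uint8)
    best=None
    n,l,s,cen=cv2.connectedComponentsWithStats(m)
    for i in range(1,n):
        if 800<s[i,4]<2500 and 270<cen[i][0]<420 and 150<cen[i][1]<260:
            cs=cv2.findContours((l==i).astype(np.uint8),cv2.RETR_EXTERNAL,cv2.CHAIN_APPROX_NONE)[0][0].reshape(-1,2)
            w=back(c,cs,z)[:,:2]
            r=cv2.minAreaRect((w*1000).astype(np.float32))
            print('plate',s[i],'rect',r, np.round(cv2.boxPoints(r)).tolist())
            best=r
    return best
E
python3 - <<'E'
from h import *
c=snap('top'); 
plate(c)
for q,z in [('ledge',.08),('stencil',.086)]:
    for d in env.masks_of('top',q)[:3]:
        m=d['region'].astype(np.uint8)
        cs=max(cv2.findContours(m,cv2.RETR_EXTERNAL,cv2.CHAIN_APPROX_NONE)[0],key=len).reshape(-1,2)
        r=cv2.minAreaRect((back(c,cs,z)[:,:2]*1000).astype(np.float32)); print(q,r,np.round(cv2.boxPoints(r)).tolist())
# hand-read corners from crop
S=lambda p:(np.array(p,float)+.5)/2.35-.5+[170,80]
P=[S(p) for p in [(270,197),(545,247),(521,376),(238,320)]]
print('shelf',np.round(back(c,P,.08),4)); 
P=[S(p) for p in [(319,234),(430,258),(413,339),(301,313)]]
print('plate',np.round(back(c,P,.086),4))
P=[S(p) for p in [(664,238),(777,247),(771,402),(655,392)]]
print('carton',np.round(back(c,P,.13),4))
print('jar',back(c,[S((426,417))],.065))
a=c['frame'][...,::-1][150:250,265:415]
cv2.imwrite('pics/crop.png',cv2.resize(a,None,fx=5.3,fy=5.3,interpolation=cv2.INTER_CUBIC))
E
```

```text
plate [ 298  179   55   45 1432] rect ((566.7020263671875, 21.79169464111328), (128.95799255371094, 94.6201171875), 76.88788604736328) [[506.0, -30.0], [598.0, -52.0], [627.0, 74.0], [535.0, 95.0]]
ledge ((570.8794555664062, -10.482940673828125), (325.8983154296875, 156.23199462890625), 78.92870330810547) [[463.0, -155.0], [616.0, -185.0], [679.0, 134.0], [526.0, 164.0]]
stencil ((566.4711303710938, 21.542381286621094), (133.11097717285156, 96.67832946777344), 77.79525756835938) [[505.0, -33.0], [600.0, -54.0], [628.0, 76.0], [533.0, 97.0]]
stencil ((427.21343994140625, 265.1172790527344), (89.27033996582031, 124.03839111328125), 40.198307037353516) [[353.0, 284.0], [433.0, 189.0], [501.0, 247.0], [421.0, 341.0]]
stencil ((803.0217895507812, 156.286376953125), (88.47566223144531, 119.7259750366211), 5.736381530761719) [[753.0, 211.0], [765.0, 92.0], [853.0, 101.0], [841.0, 220.0]]
shelf [[ 0.6704  0.132   0.08  ]
 [ 0.6128 -0.1849  0.08  ]
 [ 0.4656 -0.1553  0.08  ]
 [ 0.5271  0.1659  0.08  ]]
plate [[ 0.6259  0.074   0.086 ]
 [ 0.5986 -0.0527  0.086 ]
 [ 0.5063 -0.0334  0.086 ]
 [ 0.535   0.0933  0.086 ]]
carton [[ 0.6153 -0.3065  0.13  ]
 [ 0.6061 -0.4323  0.13  ]
 [ 0.4371 -0.4178  0.13  ]
 [ 0.448  -0.2913  0.13  ]]
jar [[ 0.41881518 -0.04907043  0.065     ]]
```

View pics/crop.png

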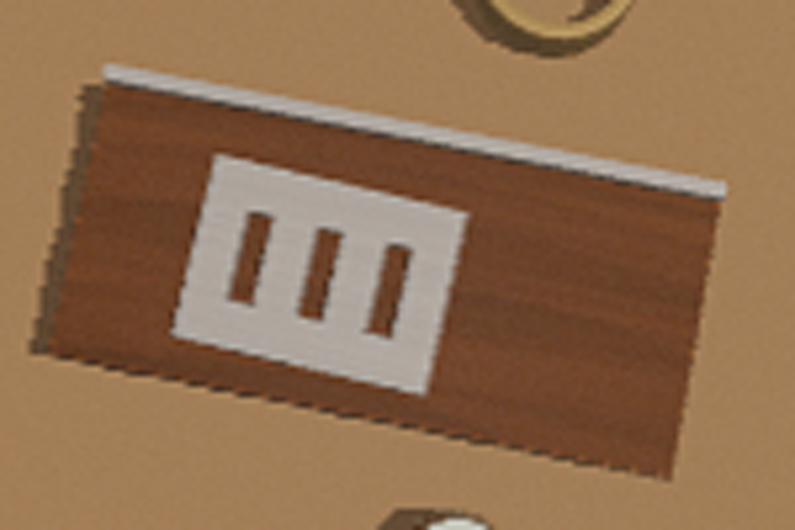

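```bash
python3 -m handwheel '[[0,0,0,0.14,0],[0,0,0,0.14,0],[0,0,0,0.14,0],[0,0,0,0.14,0],[0,0,0,0.14,0],[0,0,0,0.14,0],[0,0,0,0.14,0],[0,0,0,0.14,0],[0,0,0,0.14,0],[0,0,0,0.14,0]]' 30
cat >> h.py <<'E'
th=np.deg2rad(-10.9); Sc=np.array([.5700,-.0105])
V=np.array([np.cos(th),np.sin(th)]); U=np.array([-np.sin(th),np.cos(th)])
def sh(p): p=np.array(p)[:2]-Sc; return np.array([p@V,p@U])
def wo(x,y): return Sc+x*V+y*U
def to(x,y,z):
    from scipy.spatial.transform import Rotation as Ro
    o=env.observe(); p=np.r_[wo(x,y),z]; R=Ro.from_euler('xyz',o['ee_rot']).as_matrix()
    yaw_err=np.arctan2(R[1,1],R[0,1])-th
    print('t',o['t'],'tcp',o['tcp_pos'],'shelf xy',sh(o['tcp_pos']),'rot',o['ee_rot'],'need tool shift',np.round(R.T@(p-o['tcp_pos']),4),'roll needed',round(yaw_err,4),'F',np.round(o['contact_force'],2),'gap',o['finger_gap'])
E
python3 - <<'E'
from h import *
c=snap('top')
for q in ['bottle','tape','jar']:
    for d in env.mark_of('top',q)[:1]:
        print(q,d['conf'],back(c,[np.array(d['position'])[::-1]*[640,400]],0))
# fence & front edge check by overlay
im=c['frame'][...,::-1].copy()
im=cv2.resize(im,None,fx=4,fy=4,interpolation=cv2.INTER_CUBIC)
for P,z in [([(-.075,-.16),(-.075,.16),(.075,.16),(.075,-.16)],.08),([(-.057,-.034),(-.057,.096),(.038,.096),(.038,-.034)],.086)]:
    X=[np.r_[wo(*p),z] for p in P]; cv2.polylines(im,[np.round((proj(c,X)+.5)*4-.5).astype(int)],True,(0,255,0),1)
cv2.imwrite('pics/ov.png',im[620:1000,1060:1660])
to(-.0095,.122,.2)
E
```

```text
t: 1.95
tcp_pos: [0.1834, 0.4919, 0.1997]
ee_rot: [-3.142, -0.0, 1.329]
contact_force: [-0.6, 0.4, 0.1]
finger_gap: 0.0426
jar 0.68 [[ 0.41329864 -0.04779012  0.        ]]
t 2.15 tcp [0.18335549 0.49194192 0.19969167] shelf xy [-0.47467842  0.4202645 ] rot [-3.14157295e+00  9.09515053e-06  1.33939187e+00] need tool shift [-2.789e-01  4.771e-01 -3.000e-04] roll needed -0.0412 F [ 0.1   0.42 -0.28] gap 0.04246263377062812
```

View pics/ov.png

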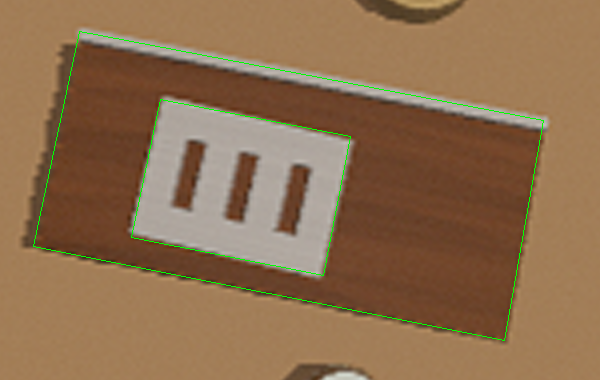

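The overlay of the fitted shelf sits on its edges. The plate is turned about 1.5° relative to the shelf. I'm moving above the +y end.

```bash
python3 -m handwheel '[[-0.0233,0.0397,0,-0.02,0],[-0.0233,0.0397,0,-0.02,0],[-0.0233,0.0397,0,0,0],[-0.0233,0.0397,0,0,0],[-0.0233,0.0397,0,0,0],[-0.0233,0.0397,0,0,0],[-0.0233,0.0397,0,0,0],[-0.0233,0.0397,0,0,0],[-0.0233,0.0397,0,0,0],[-0.0233,0.0397,0,0,0],[-0.0233,0.0397,0,0,0],[-0.0233,0.0397,0,0,0]]'
python3 - <<'E'
from h import *
to(-.0095,.122,.1)
E
```

```text
t: 3.35
tcp_pos: [0.6173, 0.124, 0.2006]
ee_rot: [3.14, -0.003, 1.436]
contact_force: [0.9, 0.5, 0.6]
finger_gap: 0.0426
t 3.35 tcp [0.6172612  0.12403482 0.20062293] shelf xy [0.02096863 0.14104452] rot [ 3.13952917e+00 -3.09233032e-03  1.43556936e+00] need tool shift [-0.0177 -0.0317  0.1005] roll needed 0.055 F [0.93 0.54 0.58] gap 0.0426031434417541
```

```bash
python3 -m handwheel '[[-0.009,-0.016,0,0.028,0],[-0.009,-0.016,0,0.028,0],[0,0,0,0,0]]'
python3 - <<'E'
from h import *
to(-.0095,.122,.1)
E
```

```text
t: 3.65
tcp_pos: [0.5866, 0.1051, 0.196]
ee_rot: [-3.14, -0.002, 1.382]
contact_force: [-0.2, 0.9, 0.4]
finger_gap: 0.0428
t 3.65 tcp [0.58657138 0.10511164 0.19599325] shelf xy [-0.00558922  0.11665943] rot [-3.13954551e+00 -1.68311762e-03  1.38154831e+00] need tool shift [ 0.0052 -0.0037  0.096 ] roll needed 0.001 F [-0.23  0.93  0.4 ] gap 0.042781426008838164
```

```bash
python3 -m handwheel '[[0.004,-0.003,0.03,0,0],[0.003,-0.001,0.03,0,0],[0,0,0.025,0,0],[0,0,0.01,0,0],[0,0,0,0,0]]'
python3 - <<'E'
from h import *
to(-.0095,.124,.085)
c=snap('top','d1.png')
E
python3 - <<'E'
import cv2
a=cv2.imread('pics/d1.png'); cv2.imwrite('pics/d1c.png',cv2.resize(a[130:270,230:430],None,fx=4,fy=4,interpolation=cv2.INTER_CUBIC))
E
```

```text
t: 4.15
tcp_pos: [0.5865, 0.1147, 0.1001]
ee_rot: [3.138, -0.003, 1.396]
contact_force: [0.1, -0.5, -0.4]
finger_gap: 0.0431
t 4.15 tcp [0.58653275 0.11466368 0.1001256 ] shelf xy [-0.0074334   0.12603183] rot [ 3.13820573e+00 -3.12451173e-03  1.39636271e+00] need tool shift [-0.002  -0.0021  0.0151] roll needed 0.0158 F [ 0.14 -0.5  -0.41] gap 0.04307534902574635
```

View pics/d1c.png

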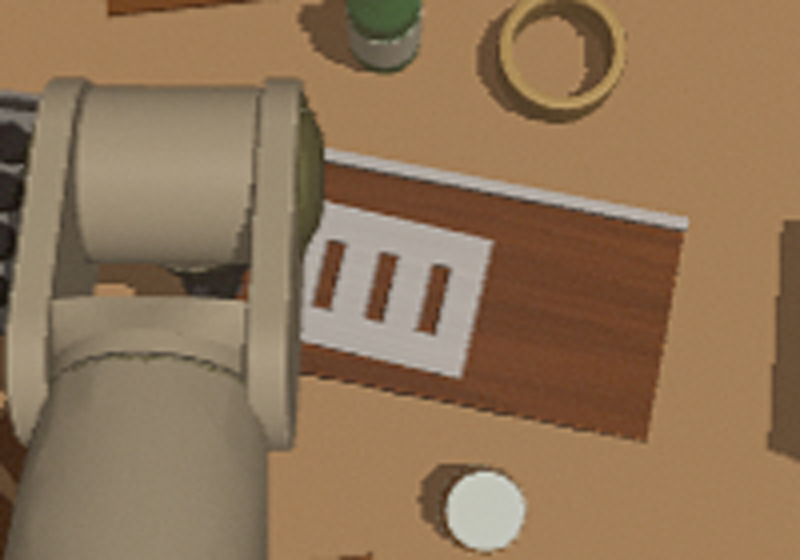

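The top camera shows the plate untouched, with the wrist over the shelf's left end. Next I feel for the shelf top.

```bash
python3 -m handwheel '[[-0.001,-0.001,0.008,0.008,0],[-0.001,-0.001,0.005,0.008,0],[0,0,0.002,0,0],[0,0,0,0,0]]'; python3 -m handwheel '[[0,0,0.002,0,0],[0,0,0,0,0]]'
python3 - <<'E'
from h import *
to(-.0095,.124,.082)
E
```

```text
t: 4.6
tcp_pos: [0.5864, 0.1131, 0.0882]
ee_rot: [3.131, -0.005, 1.38]
contact_force: [-0.7, 0.5, 0.3]
finger_gap: 0.0431
t: 4.8
tcp_pos: [0.5867, 0.113, 0.0866]
ee_rot: [3.13, -0.005, 1.38]
contact_force: [-0.2, -0.8, -1.3]
finger_gap: 0.0429
t 4.8 tcp [0.58673477 0.11303664 0.08660742] shelf xy [-0.00692736  0.12447235] rot [ 3.13041272 -0.00469022  1.38039397] need tool shift [-0.0005 -0.0026  0.0046] roll needed -0.0002 F [-0.23 -0.77 -1.29] gap 0.04285862236683316
```

```bash
python3 -m handwheel '[[0,-0.001,0.003,0,0],[0,0,0.001,0,0],[0,0,0,0,0]]'; python3 -m handwheel '[[0,0,0.002,0,0],[0,0,0.001,0,0]]';python3 -m handwheel '[[0,0,0.001,0,0],[0,0,0,0,0]]'
```

```text
t: 5.1
tcp_pos: [0.5859, 0.1132, 0.0825]
ee_rot: [3.13, -0.005, 1.38]
contact_force: [-0.7, -0.2, -0.1]
finger_gap: 0.0428
t: 5.3
tcp_pos: [0.586, 0.1133, 0.0794]
ee_rot: [3.13, -0.005, 1.38]
contact_force: [-0.0, -0.0, 0.1]
finger_gap: 0.0426
t: 5.5
tcp_pos: [0.5859, 0.1133, 0.0781]
ee_rot: [3.13, -0.005, 1.38]
contact_force: [0.5, -0.8, -0.9]
finger_gap: 0.0428
```

```bash
python3 -m handwheel '[[0,0,0.001,0,0],[0,0,0,0,0]]'; python3 -m handwheel '[[0,0,0.001,0,0],[0,0,0,0,0]]';python3 -m handwheel '[[0,0,0.001,0,0],[0,0,0,0,0]]'
```

```text
t: 5.7
tcp_pos: [0.586, 0.1133, 0.077]
ee_rot: [3.13, -0.005, 1.381]
contact_force: [0.5, 0.1, -0.6]
finger_gap: 0.0429
t: 5.9
tcp_pos: [0.586, 0.1133, 0.076]
ee_rot: [3.13, -0.005, 1.381]
contact_force: [0.3, 1.0, 0.8]
finger_gap: 0.043
t: 6.1
tcp_pos: [0.586, 0.1133, 0.0749]
ee_rot: [3.13, -0.005, 1.38]
contact_force: [-0.0, -0.5, 0.7]
finger_gap: 0.0427
```

```bash
python3 -m handwheel '[[0,0,0.001,0,0],[0,0,0,0,0]]'; python3 -m handwheel '[[0,0,0.001,0,0],[0,0,0,0,0]]'
```

```text
t: 6.3
tcp_pos: [0.586, 0.1133, 0.0739]
ee_rot: [3.13, -0.005, 1.38]
contact_force: [1.1, -1.0, 0.4]
finger_gap: 0.0425
t: 6.5
tcp_pos: [0.5861, 0.1133, 0.0728]
ee_rot: [3.13, -0.005, 1.38]
contact_force: [0.3, -0.6, -0.1]
finger_gap: 0.0428
```

Run:
```python
from h import *
c=snap('scene'); o=env.observe()
print(proj(c,[o['tcp_pos']]))
a=c['frame'][...,::-1][90:250,230:430]
cv2.imwrite('pics/s1.png',cv2.resize(a,None,fx=3.75,fy=3.75,interpolation=cv2.INTER_CUBIC))
```

```text
[[337.95475458 206.31874457]]
```

View pics/s1.png

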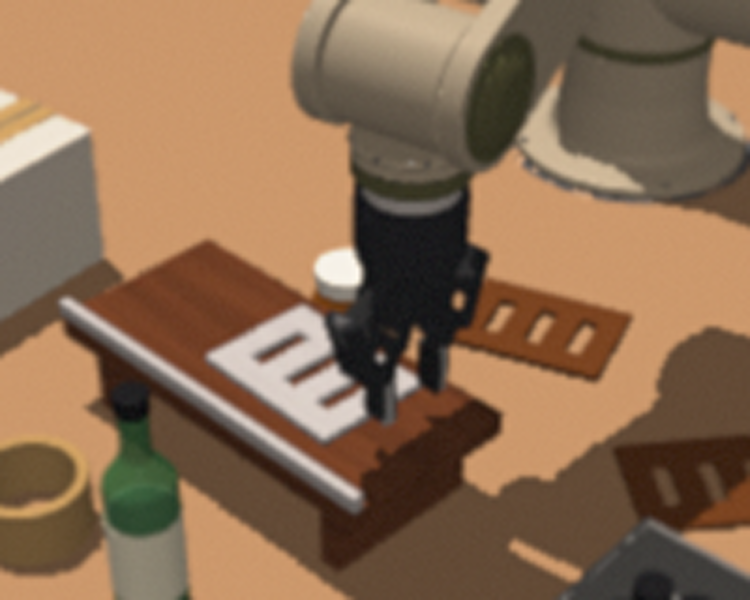

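Scene view: both fingertips, at about (331,201) and (346,193), stand on or just above the shelf behind the plate's near end. I keep descending in 1 mm steps.

```bash
python3 -m handwheel '[[0,0,0.001,0,0],[0,0,0,0,0]]'; python3 -m handwheel '[[0,0,0.001,0,0],[0,0,0,0,0]]'
```

```text
t: 6.75
tcp_pos: [0.5862, 0.1133, 0.0718]
ee_rot: [3.13, -0.005, 1.38]
contact_force: [0.1, -0.1, -1.1]
finger_gap: 0.0428
t: 6.95
tcp_pos: [0.5862, 0.1133, 0.0707]
ee_rot: [3.13, -0.005, 1.381]
contact_force: [-0.7, -0.4, -0.6]
finger_gap: 0.0428
```

```bash
python3 -m handwheel '[[0,0,0.001,0,0],[0,0,0,0,0]]'; python3 -m handwheel '[[0,0,0.001,0,0],[0,0,0,0,0]]'; python3 -m handwheel '[[0,0,0.001,0,0],[0,0,0,0,0]]'
```

```text
t: 7.15
tcp_pos: [0.5862, 0.1133, 0.0696]
ee_rot: [3.13, -0.005, 1.381]
contact_force: [0.5, -0.1, 0.7]
finger_gap: 0.0423
t: 7.35
tcp_pos: [0.5862, 0.1133, 0.0685]
ee_rot: [3.13, -0.005, 1.38]
contact_force: [-0.4, -0.1, -0.1]
finger_gap: 0.0427
t: 7.55
tcp_pos: [0.5862, 0.1133, 0.0675]
ee_rot: [3.13, -0.005, 1.381]
contact_force: [0.3, 0.2, 0.4]
finger_gap: 0.0427
```

Run:
```python
from h import *
c=snap('scene'); o=env.observe()
to(0,0,0)
a=cv2.resize(c['frame'][...,::-1][160:230,290:390],None,fx=7.5,fy=7.5,interpolation=cv2.INTER_CUBIC)
from scipy.spatial.transform import Rotation as Ro
R=Ro.from_euler('xyz',o['ee_rot']).as_matrix()
for z in (.080,.086):
  for s in (-.0285,.0285):   # finger mid thickness
    for sx in (-.011,.011):
      p=o['tcp_pos']+R@[sx,s,0]; p[2]=z
      q=(proj(c,[p])[0]-[290,160]+.5)*7.5-.5
      cv2.circle(a,tuple(int(v) for v in q),3,(0,255,0) if z==.08 else (0,0,255),-1)
cv2.imwrite('pics/s2.png',a)
```

```text
t 7.6 tcp [0.58627016 0.11328495 0.06753904] shelf xy [-0.00743055  0.12462832] rot [ 3.12944286 -0.00488142  1.3804976 ] need tool shift [-0.125   0.0066  0.067 ] roll needed -0.0001 F [-0.2   0.11 -0.5 ] gap 0.04236281307070728
```

View pics/s2.png

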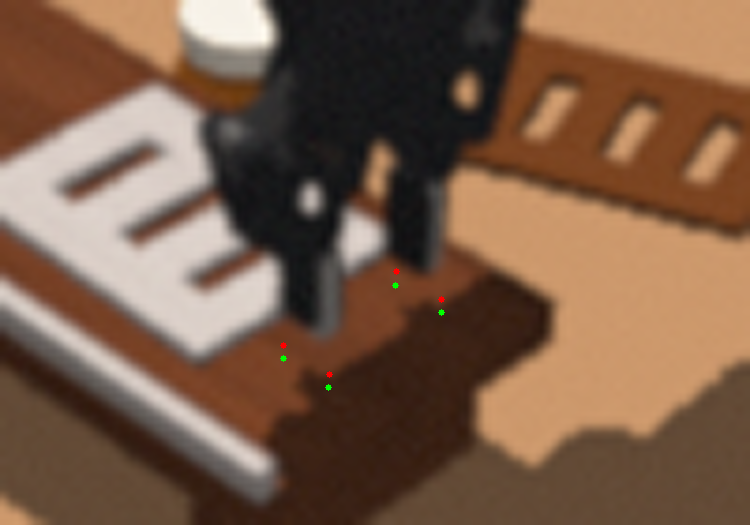

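```bash
python3 -m handwheel '[[0.005,0,0.001,0,0],[0,0,0.001,0,0],[0,0,0,0,0]]'; python3 -m handwheel '[[0,0,0.0015,0,0],[0,0,0,0,0]]';  python3 -m handwheel '[[0,0,0.0015,0,0],[0,0,0,0,0]]'; python3 -m handwheel '[[0,0,0.0015,0,0],[0,0,0,0,0]]'
```

```text
t: 7.9
tcp_pos: [0.5874, 0.1187, 0.0655]
ee_rot: [3.129, -0.005, 1.381]
contact_force: [-0.6, -0.6, -0.1]
finger_gap: 0.0426
t: 8.1
tcp_pos: [0.5873, 0.1188, 0.0637]
ee_rot: [3.129, -0.005, 1.381]
contact_force: [0.3, 0.6, -1.1]
finger_gap: 0.0426
t: 8.3
tcp_pos: [0.5873, 0.1188, 0.0621]
ee_rot: [3.129, -0.005, 1.381]
contact_force: [0.3, 0.2, -0.2]
finger_gap: 0.0428
t: 8.5
tcp_pos: [0.5874, 0.1187, 0.0605]
ee_rot: [3.129, -0.005, 1.381]
contact_force: [0.6, 0.7, -0.1]
finger_gap: 0.0428
```

Run:
```python
from h import *
c=snap('scene'); o=env.observe()
print(o['joints'],o['tcp_pos'])
a=cv2.resize(c['frame'][...,::-1][150:240,280:400],None,fx=6.6,fy=6.6,interpolation=cv2.INTER_CUBIC)
cv2.imwrite('pics/s3.png',a)
```

```text
[0.00281138 0.60060643 1.44358492 0.0027592  1.08434202 0.19183899] [0.58746166 0.11865183 0.06057932]
```

View pics/s3.png

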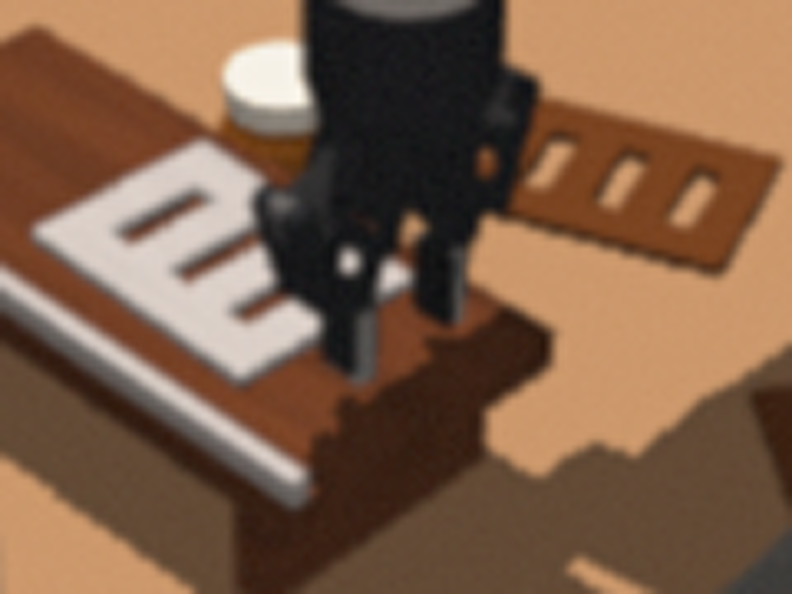

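Run:
```python
from h import *
c=snap('scene'); o=env.observe()
s=sh(o['tcp_pos']);print(s)
for z in (.08,.085,.09,.095,.1):
    print(z,proj(c,[np.r_[wo(s[0]+dv,s[1]+du),z] for dv,du in [(.021,.011),(.029,.011),(.035,.011),(-.021,.011)]]).round(1).tolist())
print('observed', (np.array([[375,378],[355,378],[460,322]])+.5)/6.6-.5+[280,150])
# sanity: shelf corners, bin side
print('shelf corner +y back/front',proj(c,[np.r_[wo(.075,.16),.092],np.r_[wo(-.075,.16),.08]]), (np.array([[300,475],[552,335]])+.5)/6.6-.5+[280,150])
```

```text
[-0.00723307  0.13016627]
0.08 [[336.9, 210.9], [334.8, 212.3], [333.2, 213.4], [348.0, 203.5]]
0.085 [[337.0, 209.4], [334.8, 210.9], [333.2, 212.0], [348.0, 202.1]]
0.09 [[337.0, 208.0], [334.8, 209.4], [333.2, 210.5], [348.1, 200.6]]
0.095 [[337.0, 206.5], [334.9, 207.9], [333.2, 209.0], [348.2, 199.1]]
0.1 [[337.1, 205.0], [334.9, 206.4], [333.2, 207.5], [348.2, 197.6]]
observed [[336.39393939 206.84848485]
 [333.36363636 206.84848485]
 [349.27272727 198.36363636]]
shelf corner +y back/front [[325.34717506 222.2016116 ]
 [365.08930542 198.75321376]] [[325.03030303 221.54545455]
 [363.21212121 200.33333333]]
```

```bash
python3 -m handwheel '[[0,0,0.002,0,0],[0,0,0.001,0,0],[0,0,0,0,0]]'; python3 -m handwheel '[[0,0,0.0015,0,0],[0,0,0,0,0]]';  python3 -m handwheel '[[0,0,0.0015,0,0],[0,0,0,0,0]]'; python3 -m handwheel '[[0,0,0.0015,0,0],[0,0,0,0,0]]'
```

```text
t: 8.9
tcp_pos: [0.5876, 0.1187, 0.0575]
ee_rot: [3.129, -0.005, 1.381]
contact_force: [-0.9, 0.3, 0.4]
finger_gap: 0.0428
t: 9.1
tcp_pos: [0.5876, 0.1187, 0.0558]
ee_rot: [3.129, -0.005, 1.38]
contact_force: [-1.2, 0.5, 0.2]
finger_gap: 0.0426
t: 9.3
tcp_pos: [0.5876, 0.1187, 0.0542]
ee_rot: [3.129, -0.005, 1.381]
contact_force: [0.2, 0.3, -0.3]
finger_gap: 0.0428
t: 9.5
tcp_pos: [0.5876, 0.1187, 0.0526]
ee_rot: [3.129, -0.005, 1.381]
contact_force: [-0.3, 0.8, 0.5]
finger_gap: 0.0426
```

Run:
```python
from h import *
c=snap('scene'); o=env.observe()
a=cv2.resize(c['frame'][...,::-1][150:240,280:400],None,fx=6.6,fy=6.6,interpolation=cv2.INTER_CUBIC)
cv2.imwrite('pics/s4.png',a)
```

```text
(no output)
```

View pics/s4.png

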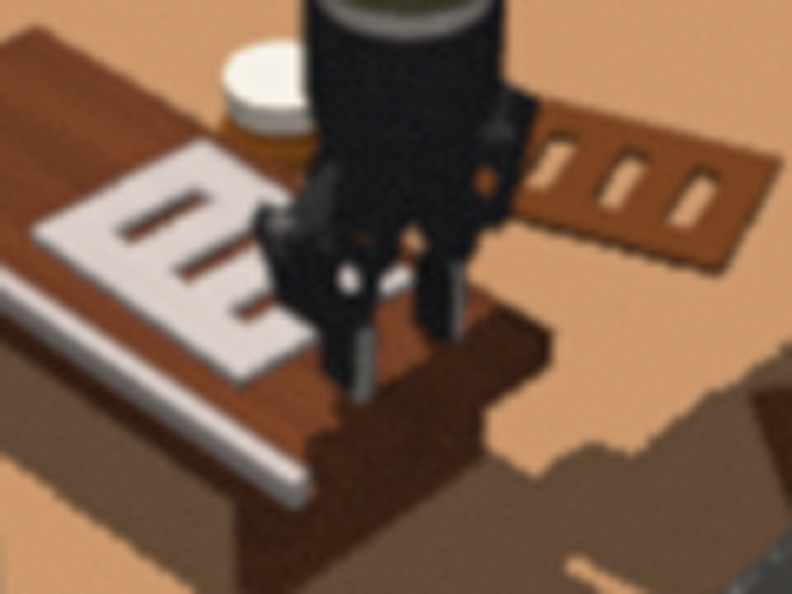

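Tips are now at about (336,210), which corresponds to z ≈ 0.083. That disagrees with the TCP reading by about 25 mm, so I trust the image and contact.

```bash
python3 -m handwheel '[[0,0,0.001,0,0],[0,0,0,0,0]]'; python3 -m handwheel '[[0,0,0.001,0,0],[0,0,0,0,0]]';  python3 -m handwheel '[[0,0,0.001,0,0],[0,0,0,0,0]]'
```

```text
t: 9.75
tcp_pos: [0.5878, 0.1187, 0.0517]
ee_rot: [3.129, -0.005, 1.381]
contact_force: [-0.8, 0.0, -0.1]
finger_gap: 0.0428
t: 9.95
tcp_pos: [0.5878, 0.1187, 0.0506]
ee_rot: [3.129, -0.005, 1.381]
contact_force: [-0.0, -0.2, 0.2]
finger_gap: 0.0428
t: 10.15
tcp_pos: [0.5878, 0.1187, 0.0495]
ee_rot: [3.129, -0.005, 1.381]
contact_force: [0.4, 0.3, 1.0]
finger_gap: 0.043
```

```bash
python3 -m handwheel '[[0,0,0.001,0,0],[0,0,0,0,0]]'; python3 -m handwheel '[[0,0,0.001,0,0],[0,0,0,0,0]]'
python3 - <<'E'
from h import *
c=snap('scene'); o=env.observe()
print(o['effort'])
a=cv2.resize(c['frame'][...,::-1][150:240,280:400],None,fx=6.6,fy=6.6,interpolation=cv2.INTER_CUBIC)
cv2.imwrite('pics/s5.png',a)
E
```

```text
t: 10.35
tcp_pos: [0.5878, 0.1187, 0.0484]
ee_rot: [3.129, -0.005, 1.381]
contact_force: [0.6, -0.2, 0.2]
finger_gap: 0.0431
t: 10.55
tcp_pos: [0.5879, 0.1187, 0.0473]
ee_rot: [3.129, -0.005, 1.381]
contact_force: [0.6, -0.1, 0.2]
finger_gap: 0.043
[-1.64539684e-03 -5.13256073e+01 -2.27259332e+01  5.84924652e-03
 -4.27127222e-02  5.06060098e-05]
```

View pics/s5.png

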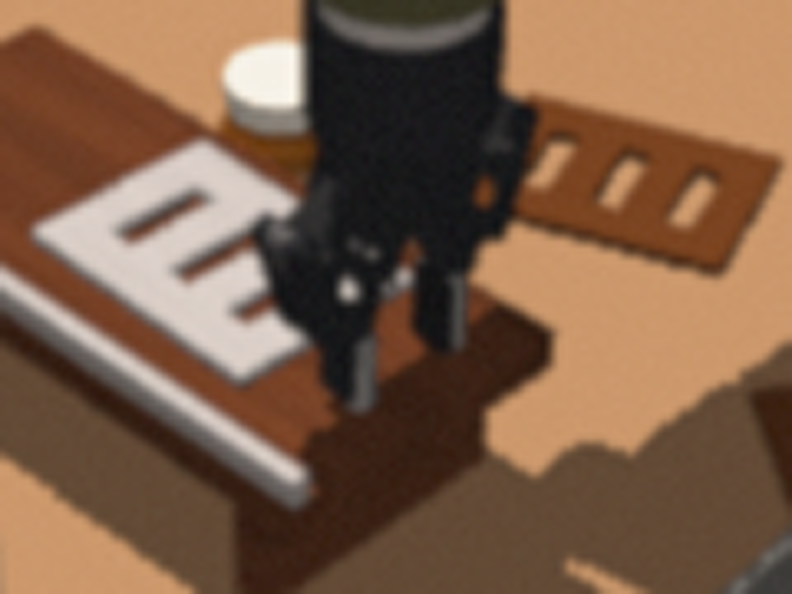

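```bash
python3 -m handwheel '[[0,0,0.001,0,0],[0,0,0,0,0]]'; python3 -m handwheel '[[0,0,0.001,0,0],[0,0,0,0,0]]'; python3 -m handwheel '[[0,0,0.001,0,0],[0,0,0,0,0]]'
```

```text
t: 10.8
tcp_pos: [0.5882, 0.1188, 0.047]
ee_rot: [3.128, -0.005, 1.381]
contact_force: [0.6, 0.6, -0.2]
finger_gap: 0.0427
t: 11.0
tcp_pos: [0.5883, 0.1188, 0.0471]
ee_rot: [3.127, -0.005, 1.381]
contact_force: [0.1, -0.9, -0.3]
finger_gap: 0.0427
t: 11.2
tcp_pos: [0.5886, 0.1188, 0.0471]
ee_rot: [3.126, -0.005, 1.381]
contact_force: [-0.3, -0.0, 0.1]
finger_gap: 0.043
```

Contact is confirmed: z stops at 0.047, although the force channel reads only noise. I raise 2 mm, then push slowly along −tool x.

```bash
python3 -m handwheel '[[0,0,-0.002,0,0],[0,-0.001,0,0,0],[-0.006,0,0,0,0],[-0.006,0,0,0,0],[-0.006,0,0,0,0],[0,0,0,0,0]]'; python3 -m handwheel '[[-0.006,0,0,0,0],[-0.006,0,0,0,0],[-0.006,0,0,0,0],[0,0,0,0,0]]'
cat >> h.py <<'E'
def look(n):
    o=env.observe(); print('t',o['t'],'tcp sh',sh(o['tcp_pos']).round(4),'z',o['tcp_pos'][2].round(4),'rot',o['ee_rot'].round(3),'F',o['contact_force'].round(1),'eff',o['effort'].round(2))
    a=snap('top')['frame'][...,::-1][150:250,250:450]; b=snap('scene')['frame'][...,::-1][140:240,210:410]
    a=cv2.resize(a,None,fx=3,fy=3,interpolation=cv2.INTER_CUBIC);b=cv2.resize(b,None,fx=3,fy=3,interpolation=cv2.INTER_CUBIC)
    cv2.imwrite('pics/'+n,np.vstack([a,b]))
E
python3 -c "
from h import *
look('l1.png')"
```

```text
t: 11.8
tcp_pos: [0.5834, 0.0995, 0.048]
ee_rot: [3.127, -0.005, 1.381]
contact_force: [0.0, 0.3, 1.2]
finger_gap: 0.0426
t: 12.2
tcp_pos: [0.5798, 0.0804, 0.048]
ee_rot: [3.127, -0.006, 1.38]
contact_force: [-0.4, -0.4, 1.1]
finger_gap: 0.0426
t 12.2 tcp sh [-0.0076  0.0911] z 0.048 rot [ 3.127 -0.006  1.38 ] F [-0.4 -0.4  1.1] eff [-2.800e-01 -5.003e+01 -2.238e+01  2.000e-02 -6.000e-02 -1.000e-01]
```

View pics/l1.png

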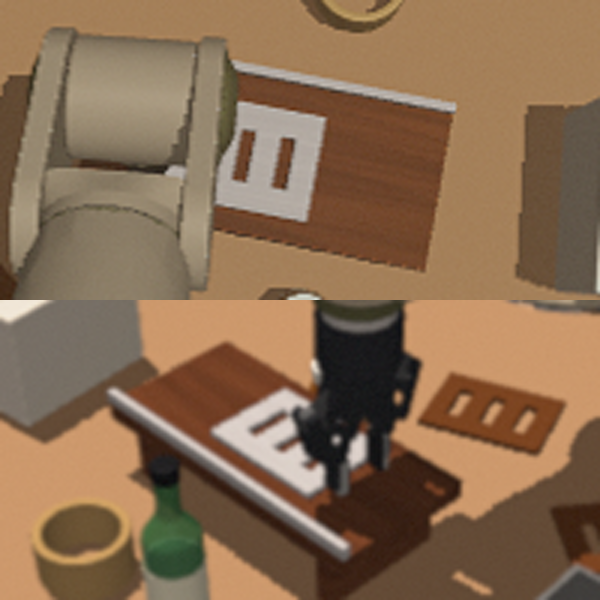

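The top view shows the plate's −y edge moved from about col 349 to 356, roughly 17 mm, which matches a finger face 11 mm ahead of the TCP. I continue the push.

```bash
python3 -m handwheel '[[-0.005,0,-0.001,0,0],[-0.008,0,0,0,0],[-0.008,0,0,0,0],[-0.008,0,0,0,0],[-0.008,0,0,0,0],[-0.008,0,0,0,0],[-0.008,0,0,0,0],[-0.008,0,0,0,0],[-0.006,0,0,0,0],[-0.003,0,0,0,0],[0,0,0,0,0]]'
python3 -c "
from h import *
look('l2.png')"
```

```text
t: 13.4
tcp_pos: [0.5656, 0.0061, 0.0489]
ee_rot: [3.127, -0.007, 1.38]
contact_force: [1.3, 1.1, 1.1]
finger_gap: 0.0429
t 13.4 tcp sh [-0.0075  0.0155] z 0.0489 rot [ 3.127 -0.007  1.38 ] F [1.3 1.1 1.1] eff [-9.800e-01 -4.766e+01 -2.186e+01 -2.000e-01 -4.000e-02 -5.000e-02]
```

View pics/l2.png

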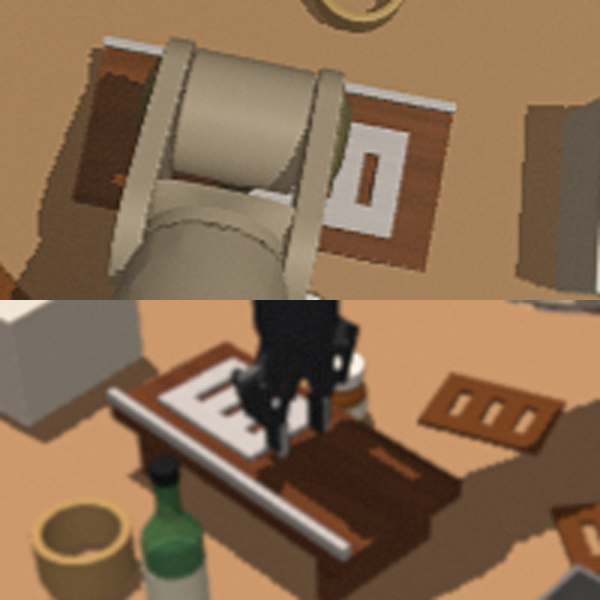

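```bash
python3 -m handwheel '[[-0.005,0,0,0,0],[-0.008,0,0,0,0],[-0.008,0,0,0,0],[-0.008,0,0,0,0],[-0.008,0,0,0,0],[-0.008,0,0,0,0],[-0.006,0,0,0,0],[-0.004,0,0,0,0],[-0.002,0,0,0,0],[0,0,0,0,0]]'
python3 - <<'E'
from h import *
look('l3.png')
c=snap('top')
im=cv2.resize(c['frame'][...,::-1],None,fx=6,fy=6,interpolation=cv2.INTER_CUBIC)
cv2.imwrite('pics/z3.png',im[1000:1500,2150:2650])
E
```

```text
t: 14.5
tcp_pos: [0.554, -0.0541, 0.0487]
ee_rot: [3.126, -0.007, 1.381]
contact_force: [0.9, 2.1, 1.8]
finger_gap: 0.0429
t 14.5 tcp sh [-0.0074 -0.0458] z 0.0487 rot [ 3.126 -0.007  1.381] F [0.9 2.1 1.8] eff [-1.150e+00 -4.640e+01 -2.155e+01 -2.600e-01 -6.000e-02 -3.000e-02]
```

View pics/l3.png

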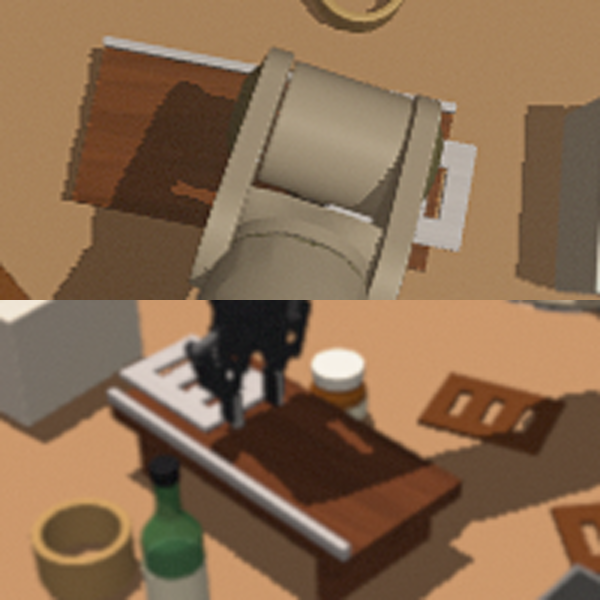

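View pics/z3.png

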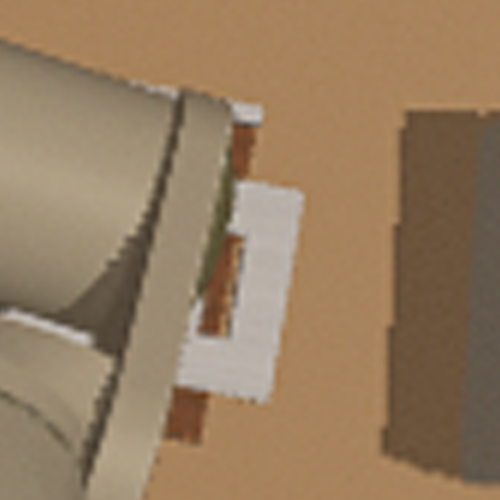

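Run:
```python
from h import *
c=snap('top')
P=(np.array([[303,190],[268,402]],float)+.5+[2150,1000])/6-.5
w=back(c,P,.086); print([sh(p).round(4) for p in w])
```

```text
[array([ 0.0425, -0.186 ]), array([-0.053 , -0.1869])]
```

Overhang is now 26.5 mm, the plate is straight to about 0.5°, and its front edge is 22 mm inside. About 16.5 mm remain.

```bash
python3 -m handwheel '[[-0.004,0,0,0,0],[-0.004,0,0,0,0],[-0.004,0,0,0,0],[-0.002,0,0,0,0],[-0.001,0,0,0,0],[0,0,0,0,0]]'
python3 - <<'E'
from h import *
look('l4.png')
c=snap('top')
im=cv2.resize(c['frame'][...,::-1],None,fx=6,fy=6,interpolation=cv2.INTER_CUBIC)
cv2.imwrite('pics/z4.png',im[1000:1500,2150:2650])
E
```

```text
t: 15.3
tcp_pos: [0.551, -0.0692, 0.0485]
ee_rot: [3.126, -0.008, 1.382]
contact_force: [1.2, 1.5, 0.8]
finger_gap: 0.0427
t 15.3 tcp sh [-0.0076 -0.0613] z 0.0485 rot [ 3.126 -0.008  1.382] F [1.2 1.5 0.8] eff [-1.170e+00 -4.637e+01 -2.162e+01 -3.500e-01 -1.000e-01 -1.000e-02]
```

View pics/z4.png

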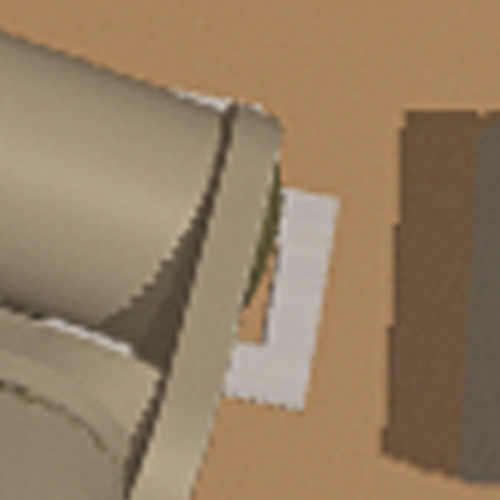

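Plate end corners are at about (340,200) and (303,410) in the crop, close to target. I back off along +tool x, lift, and clear.

```bash
python3 -m handwheel '[[0.01,0,0,0,0],[0.015,0,0,0,0],[0.005,0,-0.01,0,0],[0,0,-0.04,0,0],[0,0,-0.045,0,0],[0,0,-0.045,0,0],[0,0,-0.04,0,0]]'
python3 -m handwheel '[[0.04,-0.02,0,0,0],[0.04,-0.02,0,0,0],[0.04,-0.02,0,0,0],[0.04,-0.02,0,0,0],[0.04,-0.02,0,0,0],[0.03,-0.01,0,0,0],[0,0,0,0,0]]'
python3 - <<'E'
from h import *
c=snap('top','f.png'); 
r=plate(c); b=cv2.boxPoints(r)/1000
print([sh(p).round(4).tolist() for p in b], sh(np.array(r[0])/1000))
im=cv2.resize(c['frame'][...,::-1],None,fx=4,fy=4,interpolation=cv2.INTER_CUBIC)
X=[np.r_[wo(*p),.08] for p in [(-.075,-.16),(-.075,.16),(.075,.16),(.075,-.16)]]; cv2.polylines(im,[np.round((proj(c,X)+.5)*4-.5).astype(int)],True,(0,255,0),1)
cv2.imwrite('pics/fz.png',im[560:1040,1060:1800])
look('l5.png')
E
```

```text
t: 16.15
tcp_pos: [0.5516, -0.0341, 0.232]
ee_rot: [3.138, -0.007, 1.386]
contact_force: [1.0, 0.5, -0.2]
finger_gap: 0.0426
t: 16.85
tcp_pos: [0.4837, 0.2241, 0.245]
ee_rot: [3.119, -0.008, 1.387]
contact_force: [0.5, -1.0, 0.1]
finger_gap: 0.0425
plate [ 360  191   55   44 1484] rect ((538.0340576171875, -143.8752899169922), (130.71585083007812, 95.23896789550781), 79.34107208251953) [[479.0, -199.0], [573.0, -217.0], [597.0, -88.0], [503.0, -71.0]]
[[-0.0535, -0.2026], [0.0417, -0.2022], [0.0412, -0.0715], [-0.0541, -0.0719]] [-0.00616858 -0.13701364]
t 16.9 tcp sh [-0.1284  0.2128] z 0.245 rot [ 3.119 -0.008  1.386] F [-0.6 -0.6  0.5] eff [ 7.400e-01 -3.980e+01 -2.676e+01  3.000e-02 -1.000e-01  2.100e-01]
```

View pics/fz.png

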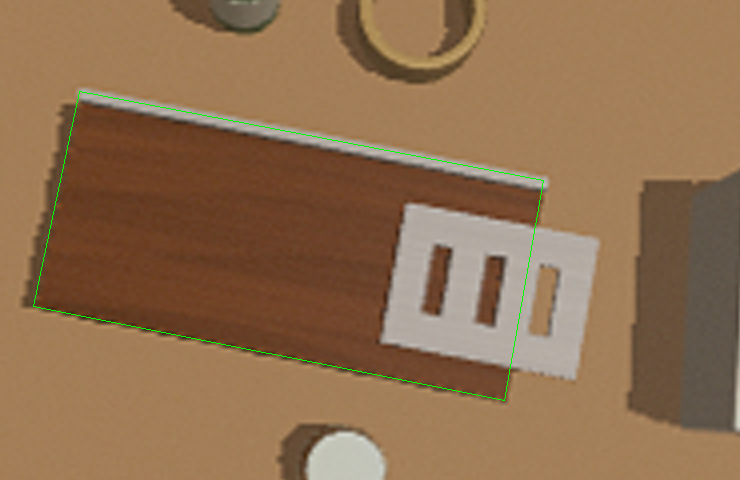

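View pics/l5.png

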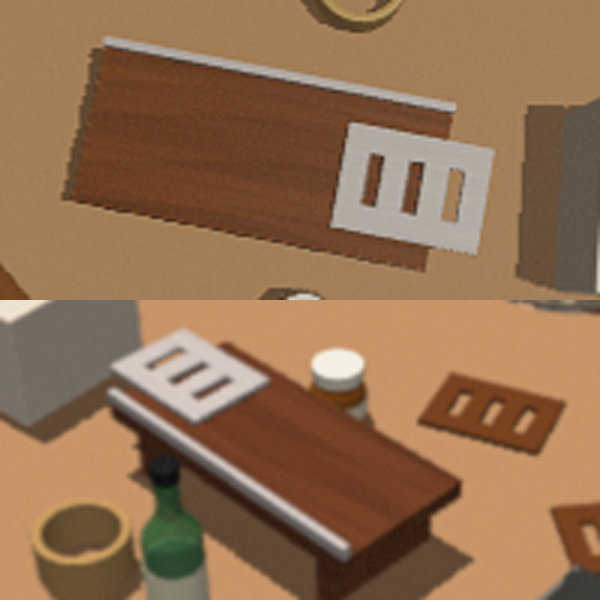

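Overhang is 42 mm (0.33 of the length), aligned to about 0.3°, with the front edge 21 mm inside. I check that the others haven't moved, then hand in.

```bash
python3 -m handwheel '[[0,0,0,0,0],[0,0,0,0,0]]'
python3 - <<'E'
from h import *
a=cv2.imread('pics/scene0.png'); snap('scene','sf.png'); b=cv2.imread('pics/sf.png')
a2=cv2.imread('pics/top0.png'); b2=cv2.imread('pics/f.png')
def d(a,b,x0,x1,y0,y1): return float(np.abs(a[y0:y1,x0:x1].astype(int)-b[y0:y1,x0:x1]).mean())
for n,bx in dict(carton=(186,256,113,180),bin=(361,445,230,305),bottle=(257,280,200,258),jar=(313,332,157,170),tape=(221,254,206,240)).items(): print('scene',n,round(d(a,b,*bx),1))
for n,bx in dict(carton=(435,500,181,251),jar=(339,360,246,267),tape=(354,386,126,160),bottle=(316,334,115,148)).items(): print('top',n,round(d(a2,b2,*bx),1))
print(env.sign_off())
E
```

```text
t: 17.2
tcp_pos: [0.4856, 0.2186, 0.2448]
ee_rot: [3.119, -0.007, 1.38]
contact_force: [0.1, 0.7, 0.7]
finger_gap: 0.0426
scene carton 5.7
scene bin 7.2
scene bottle 3.2
scene jar 4.5
scene tape 3.5
top carton 1.4
top jar 1.2
top tape 1.6
top bottle 1.8
the job is handed in; nothing more can be done
None
```

View pics/sf.png

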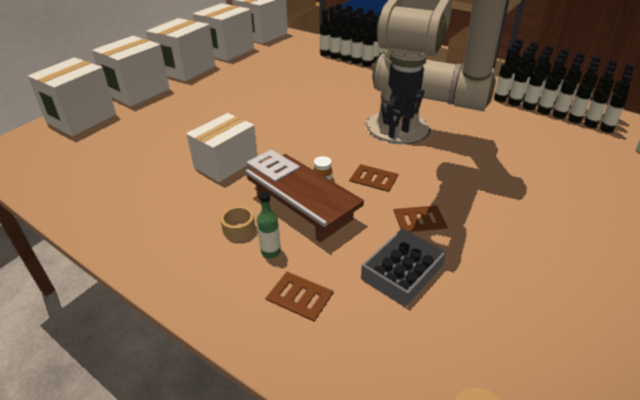

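I pushed the silver stencil along the shelf from its far end with the half-open fingers. It now sticks out about 42 mm (a third of its length) past the end facing the carton. I then backed off, lifted the arm clear and handed in at about t = 17 s.

**Last checks (after backing off):**
- **Stencil:** it lies flat and straight to about 0.3°. Its front edge is about 21 mm inside the shelf's front, and it is clear of the fence.
- **Other things:** the carton, bottle, jar and tape roll match the first top picture. In the scene view they and the bin stand where they did; the bin area differs most (7.2), probably from the arm's shadow. I did not check the bin from the top.
- **Brown look-alikes:** the fingers never went near them, and all three show in the final scene picture.

**What disagreed:**
- **Height reading:** the fingers touched the shelf, 80 mm high, when the TCP reading was about 47 mm, roughly 25 mm lower than half-open fingers would explain. I set the height from the touch and the pictures instead.
- **Force reading:** the wrist force showed only about 1–2 N of noise, even in contact. The pushing force was therefore never measured.

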